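Switch on the plaster vibrating table and bring it up four clicks

TASK

The plaster mould is on the bench vibrating table: with a fingertip press the rocker switch on its control deck over to on, then push the pointer bar of the intensity dial round clockwise by exactly four clicks up from where it stands, and leave it resting in the fourth click. Count the clicks as you feel them and never go past the fourth. Do not pinch the dial between the fingers, and leave the mould, bowl, jar and spatula where they are.

Things in the scene. Friction and masses are not known exactly. Their poses are not given: they have to be found in the camera images.
- vibrator: Bench vibrating table, fixed, may stand turned: grey steel chassis 200 x 340 mm (x by y), 62 mm high; origin under its centre, x away from the operator's side, y to his left. Left half (+y): rubber-matted platform, mat 92 mm above the bench, end lips to 102 mm. Right half: flat bright control deck, 63.5 mm above the bench, with the dial and, 94 mm nearer the operator (-x), the rocker.
- dial (a joint): Intensity dial, vertical axis: 0 at its lowest setting, grows clockwise seen from above (rad). Eleven click-stops 0.419 rad (24 deg) apart, 0 to 4.19, end stops beyond; starts in stop 0, 1, 2 or 3. A spring ball holds it: about 0.08 N m (2 to 4 N on the nose half) carries it to the crest half-way to the next stop, then it springs on by itself, away from the finger, and rests in that stop.
- dial_axis (a point): Point on the dial's axis, on top of its black round skirt (66 mm across, 71 mm above the bench, in a dark fixed guard ring 88 mm across with eleven white ticks). Turns with the dial: z up, x along the pointer bar to its nose; clockwise turning moves the nose towards -y.
- dial_nose (a point): White-marked nose end of the dial's pointer bar, 34 mm out from the axis, 10 mm above the skirt. The bar is straight, 13 mm wide, and runs over the axis from 28 mm behind to 35.5 mm in front of it; its side faces stand 0 to 21 mm above the skirt, an 8 mm wide crest rises to 24 mm.
- bar_ccw: The anticlockwise side face of the pointer bar (left side, looking along the bar to its nose) with the tail end face; origin on the dial's axis on the control deck, axes as dial_axis. Pushing on this face at the nose half turns the dial clockwise.
- bar_cw: The clockwise side face of the pointer bar with the nose end face; origin and axes as bar_ccw. Loading this and bar_ccw at once means pinching the bar.
- rocker (a joint): Black snap rocker switch, paddle 40 x 24 mm: 0 is off, 0.4 rad is on. At off its right end (the vibrating table's -y, marked with a white bar) stands up; pressing that end down with 4 to 5 N carries it past the middle (0.2), it snaps over and stays.
- rocker_press (a point): Point on the paddle's top surface, 14 mm from the pivot on the end that is up at off; moves with the paddle. It sinks about 5.5 mm from off to on.
- mould_center (a point): Centre of the loose white plaster mould standing on the platform: 88 x 62 x 72 mm block in two halves with two dark bands. Leave alone.
- bowl_center (a point): Centre (half-way up) of a loose grey mixing bowl, 116 mm across, 65 mm high, on the bench to the right of the vibrating table. Leave alone.
- jar_center (a point): Centre of a loose glass jar with white lid, 54 mm across, 58 mm high, on the bench to the left of the vibrating table. Leave alone.
- spatula_grip (a point): Handle of a loose spatula, 200 mm long, lying on the bench in front of the vibrating table. Leave alone.
Things that resemble listed ones, but are neither listed nor needed, are in the scene too. Of the things that look like the part that bears mould_center, the largest one is meant.

How it is judged (in metres and radians):
On the way, in this order (a step that is already met when the one before it is completed fails the run):
1. the rocker is pressed over to on, the dial still in its starting click (value of joint rocker above 0.34 rad and distance of dial_nose from where it was at the start of the episode below 0.007 m), for 0.2 s.
2. the dial has been turned up four clicks (distance of dial_nose from where it was at the start of the episode between 0.0476 and 0.0533 m), for 0.2 s.
At the end, for the whole second after the job is handed in: The rocker is on (above 0.34 rad); the dial rests within 0.3 click of the fourth stop above its starting stop (its nose 47.6 to 53.3 mm from where it began); the mould stands on the platform within 12 mm and the bowl, jar and spatula within 20 mm of where they began (all of step 2 and value of joint rocker above 0.34 rad and velocity of joint dial between -0.1 and 0.1 rad/s and height (world z) of mould_center above 0.12 m and distance of mould_center from where it was at the start of the episode below 0.012 m and distance of each of bowl_center, jar_center, spatula_grip from where it was at the start of the episode below 0.02 m); the robot touches nothing.
It fails at once if the dial is turned past the fourth click (distance of dial_nose from where it was at the start of the episode above 0.0558 m).
It fails at once if the dial's pointer bar is pinched between the fingers (contact force between the fingers and bar_ccw above 1 N and contact force between the fingers and bar_cw above 1 N).
It fails at once if the mould is pushed or lifted away (distance of mould_center from where it was at the start of the episode above 0.012 m).
It fails at once if the bowl, jar or spatula is pushed or lifted away (distance of any of bowl_center, jar_center, spatula_grip from where it was at the start of the episode above 0.02 m).
It also fails if it takes over 61 s, if anything falls off the work surface, if the arm or the gripper's body presses on something with over 40 N, if the wrist force passes 120 N, or if a joint passes its speed limit or range.

ROBOT

A 6-joint arm with a two-finger parallel gripper is mounted at the origin on the work surface. World frame = base frame: x ahead of the robot, y to its left, z up, the work surface at z = 0. Lengths are in m, angles in degrees, forces in N, time in s.
With the tool pointing down it reaches from about 0.375 to 0.925 m from the base axis. Payload 5.7 kg.
Tool frame: the origin (TCP) lies at the very end of the fingers, on their centre line; the grasp point (between the pads) lies 19 mm behind it; z points along the fingers, x is the direction in which the jaws open and shut, and the axes are right-handed (so a half turn about z gives the same grasp; the last joint's range is limited). The gripper opens to 85 mm and grips with 20 to 120 N. Pads are 22 mm wide; open, the fingers measure 114 mm over their backs; the gripper's body (76 mm by 85 mm) begins 54 mm behind the grasp point. The pads swing forward as they close: fully open they stand 13 mm farther back than shut.
Start: joints at [-71.454, 20.558, 86.54, -0, 72.909, -6.595], TCP at [0.255, -0.543, 0.231] pointing down, gripper open.
Joint ranges: [-170.27, 170.27], [-57.76, 135], [12.27, 136.19], [-55.21, 235.2], [11.17, 155.16], [-170.74, 170.74]. Speed limits (degrees/s): [136.94, 136.94, 180, 180, 180, 180].

INTERFACE

Orientations are given as [roll, pitch, yaw] about the fixed x, y, z axes, in that order (R = Rz(yaw) Ry(pitch) Rx(roll)).
In Python, from station import robot gives the robot as it stands. The module is installed in compiled form; this text tells all that it offers.
- The arm moves only by the tool play_rows, never from a script. Its argument "plan" is a list that holds one entry, the list of rows, each a list of 7 numbers: the finger opening in m, from 0 to 0.0854, then the shift along the tool's x, y, z in m, then the turn, a rotation vector about the tool's x, y, z in rad. In form: [[[grip, tx, ty, tz, rx, ry, rz], ...]]. A call has 1 to 20 rows; each row is the pose to reach, as a shift and turn from the pose measured when the call began, along the tool's axes at that moment; what a row does not reach only later rows make up. A row lasts 1/12 s, in which the tool goes at most 41.7 mm and 7.16 degrees, less where a joint would pass 70% of its speed; a pose out of reach is approached as far as the arm can. A call with a gripper value outside its range is refused whole. The fingers move at their own pace and stop on an object; "force" is the grip in N (left out, the last holds). Time passes only in rows, so rows that repeat a pose let the fingers close. It gives the time, the measured TCP pose, the force and the opening at its end, in the units of the state.
- robot.get_obs(): the state, without advancing time (a new reading comes with each control period).
- robot.read_camera(name): name is "scene" or "top"; returns a dict with "frame" (400x640x3 uint8, blue, green, red), "intrinsics" (3x3 intrinsics, pixels), "R" (3x3) and "t" (3): a world point X has camera coordinates R X + t. Camera axes: x right, y down, z forward; pixel columns grow to the right and rows downward; lengths in m; the calibration is good to about 2 mm. A picture is of the moment at which its call begins. There is no depth.
- robot.close_job(): hands the job in, once; it reports no verdict.
The state is a dict: "time": time; "qpos": joint angles; "joint_velocities": joint speeds; "joint_torque": joint torques, N m; "ee_pos": TCP position; "tcp_rot": TCP orientation; "contact_force": force on the tool from outside, world axes, zero at the start; "torque": the same for the moment, N m; "grip_width": finger opening in m.
Only numpy, scipy, OpenCV 4.12 (cv2) and the standard library are available. Lean on these libraries where they do the work, as an engineer would, in place of code of your own. Each camera call takes 0.05 s, during which the arm holds its last target.

## Working session

There is one attempt and no reset: what is moved stays moved. The work goes in short steps, Python scripts to look and compute and a tool call to move; the robot and the scene stay as the last step left them, time stands still between calls to the robot, and variables do not carry over. Pictures are saved under pics/ and viewed, and the job is handed in when it is done.

Besides the shell and the picture viewer there is one more tool, called after ">>>" as name(argument=value, ...) on one line, values as JSON. play_rows: Moves the arm, as the interface text tells. Its arguments: {"type":"object","properties":{"plan":{"type":"array"},"force":{"type":"number"}},"required":["plan"]}

```bash
mkdir -p pics; python3 - <<'E'
from station import robot
import cv2,numpy as np,pickle
o=robot.get_obs();print({k:np.round(v,4) for k,v in o.items()})
for n in("scene","top"):
    c=robot.read_camera(n);cv2.imwrite(f"pics/{n}0.png",c["frame"]);pickle.dump(c,open(f"{n}0.pkl","wb"));print(n,c["intrinsics"],c["R"],c["t"])
E
```

```text
{'time': np.float64(0.0), 'qpos': array([-7.14529e+01,  2.05973e+01,  8.65998e+01, -1.80000e-03,
        7.29087e+01, -6.59290e+00]), 'joint_velocities': array([-0.0916,  0.1135,  0.0404, -0.0646,  0.0006,  0.0234]), 'joint_torque': array([ 1.10000e-03, -5.27618e+01, -2.78617e+01,  0.00000e+00,
        1.32000e-02, -0.00000e+00]), 'ee_pos': array([ 0.2547, -0.5425,  0.2305]), 'tcp_rot': array([-1.799895e+02,  1.053000e-01, -6.485940e+01]), 'contact_force': array([-0.4139,  0.156 , -0.8498]), 'torque': array([ 0.0093, -0.0432, -0.0576]), 'grip_width': np.float64(0.0854)}
scene [[383.95545053   0.         316.86357496]
 [  0.         383.95545053 204.13050037]
 [  0.           0.           1.        ]] [[ 0.83121182  0.555815    0.01251384]
 [ 0.47207651 -0.69373579 -0.5439434 ]
 [-0.2936506   0.45803967 -0.83902859]] [-0.56789276 -0.14898646  1.08132839]
top [[366.96243143   0.         318.60757822]
 [  0.         366.96243143 200.52831294]
 [  0.           0.           1.        ]] [[-0.01910873 -0.99971595 -0.01424342]
 [-0.99630954  0.02023206 -0.08341436]
 [ 0.08367884  0.01259691 -0.99641315]] [0.12906482 0.5930656  1.01585437]
```

View pics/scene0.png

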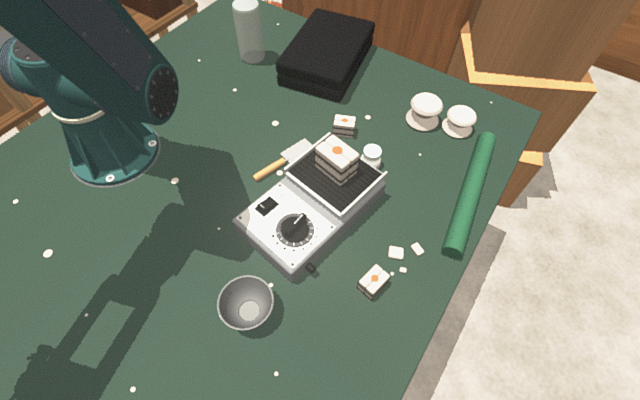

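View pics/top0.png

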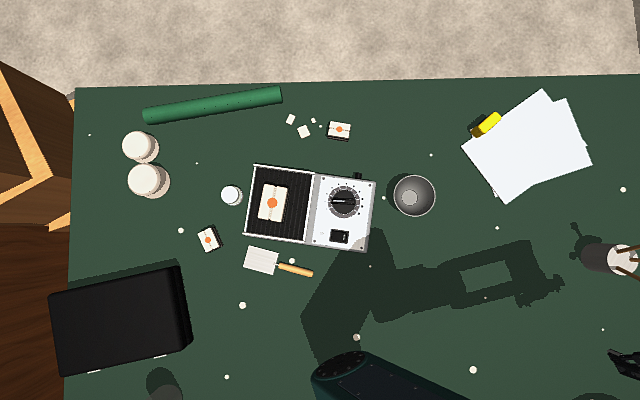

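Top view: the vibrating table is at about (310,208), with dial (343,201) and rocker (340,236). The bowl is at (414,195), the jar at (231,195) and the spatula at (280,265). Mould candidates are (272,203) on the platform, which is the largest and so the one meant, plus small ones at (339,130) and (208,239). The only dial is at (343,201); the small dark knob at (357,175) on the back edge is not it. Next is a close crop to check.

```bash
python3 - <<'E'
import cv2
a=cv2.imread("pics/top0.png")[155:265,235:385];cv2.imwrite("pics/topc.png",cv2.resize(a,None,fx=5,fy=5,interpolation=cv2.INTER_CUBIC))
a=cv2.imread("pics/scene0.png")[180:280,225:345];cv2.imwrite("pics/scenec.png",cv2.resize(a,None,fx=6,fy=6,interpolation=cv2.INTER_CUBIC)[:600])
E
```

```text
(no output)
```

View pics/topc.png

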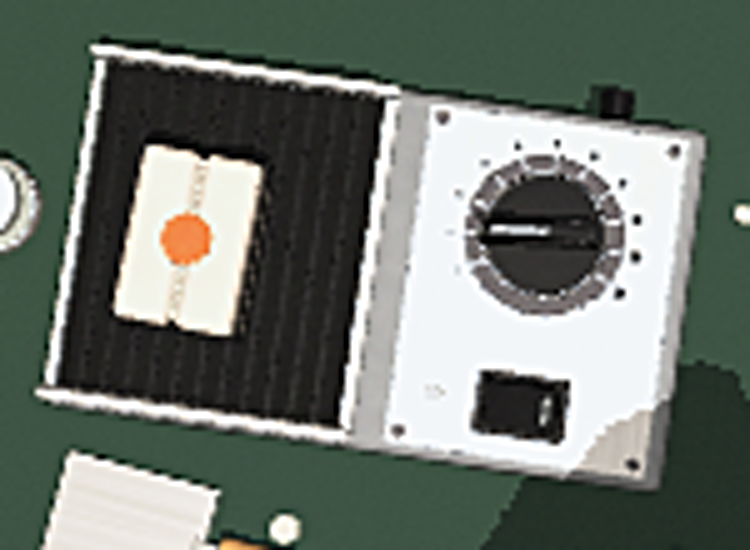

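View pics/scenec.png

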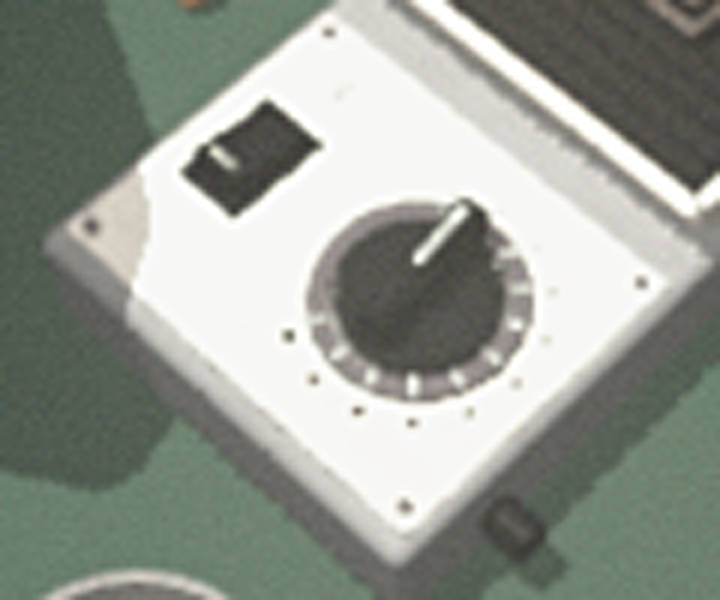

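```bash
cat > h.py <<'E'
import cv2,numpy as np,pickle
def H(c,z): # plane (x,y,1)->pixel
    K,R,t=c["intrinsics"],np.array(c["R"]),np.array(c["t"])
    return K@np.column_stack([R[:,0],R[:,1],R[:,2]*z+t])
def onplane(c,uv,z):
    p=np.linalg.inv(H(c,z))@[uv[0],uv[1],1];return p[:2]/p[2]
def rect(c,z,x0,y0,x1,y1,s): # image: rows = x down from x1, cols = y from y1 down ; s px per m
    A=np.array([[0,-1/s,x1],[-1/s,0,y1],[0,0,1]]) # (col,row)->x,y
    M=H(c,z)@A
    return cv2.warpPerspective(c["frame"],np.linalg.inv(M),(int((y1-y0)*s),int((x1-x0)*s)),flags=cv2.INTER_CUBIC)
E
python3 - <<'E'
from h import *
t=pickle.load(open("top0.pkl","rb"));s=pickle.load(open("scene0.pkl","rb"))
ps={"dial":(343.2,201.5)}
p=onplane(t,(343.5,201.5),.071);print(p)
for z,n in((.0635,"deck"),(.071,"skirt"),(.095,"crest")):
    im=[]
    for c in(t,s):
        a=rect(c,z,p[0]-.16,p[1]-.1,p[0]+.1,p[1]+.1,2000)
        im.append(a)
    b=np.hstack(im);print(b.shape);cv2.imwrite(f"pics/r_{n}.png",b)
E
```

```text
[0.58767598 0.0493496 ]
(520, 800, 3)
(520, 800, 3)
(520, 800, 3)
```

View pics/r_deck.png

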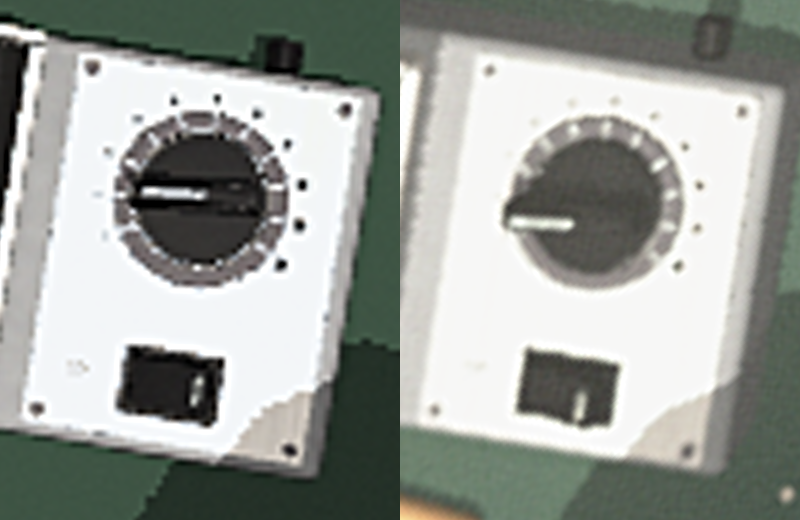

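View pics/r_crest.png

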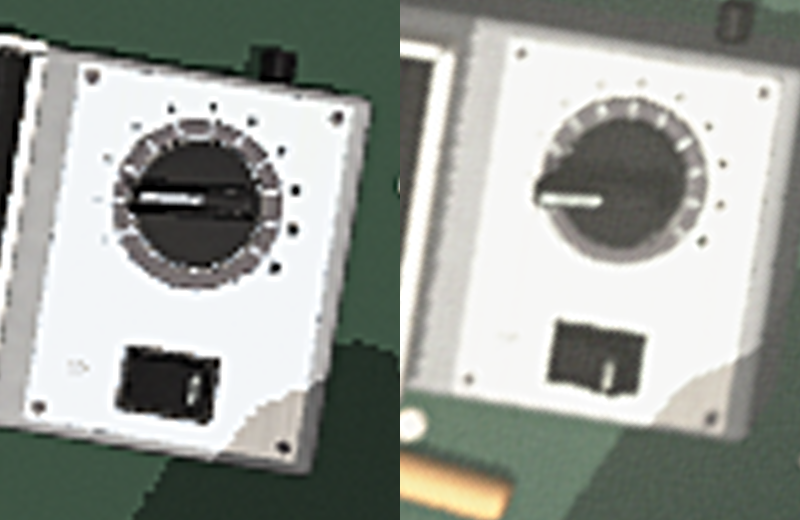

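```bash
cat >> h.py <<'E'
from scipy.spatial.transform import Rotation as Ro
import sys
vx=np.array([.986,-.167,0]);vy=np.array([.167,.986,0]);ax=np.array([.588,.0486,0]);up=np.array([0,0,1.])
rock=ax-.094*vx
def delta(o,p,R):
    R0=Ro.from_euler("xyz",o["tcp_rot"],degrees=True)
    return np.round(R0.inv().apply(np.array(p)-o["ee_pos"]),4),np.round((R0.inv()*R).as_rotvec(),4)
def down(yaw): return Ro.from_euler("xyz",[180,0,yaw],degrees=True)
def tilt(a,yaw=80.4): # lean to vib right: z=-up cos + vy sin
    a=np.radians(a);x=vy*np.cos(a)+up*np.sin(a);z=-up*np.cos(a)+vy*np.sin(a)
    return Ro.from_matrix(np.column_stack([x,np.cross(z,x),z]))
E
python3 - <<'E'
from h import *
t=pickle.load(open("top0.pkl","rb"));s=pickle.load(open("scene0.pkl","rb"))
# ring fit: grey-dark region on deck-plane rectified images
p=onplane(t,(343.5,201.5),.071)
for c in(t,s):
    a=rect(c,.070,p[0]-.16,p[1]-.1,p[0]+.1,p[1]+.1,2000)
    g=cv2.cvtColor(a,cv2.COLOR_BGR2GRAY);m=(g<190).astype(np.uint8)*255
    m=cv2.morphologyEx(m,cv2.MORPH_OPEN,np.ones((9,9)))
    cs,_=cv2.findContours(m,cv2.RETR_LIST,cv2.CHAIN_APPROX_NONE)
    for k in cs:
        A=cv2.contourArea(k)
        if 2500<A<40000:
            h=cv2.convexHull(k);e=cv2.fitEllipse(h);r=cv2.minAreaRect(k)
            print(A,"ell",np.round([e[0][0],e[0][1],*e[1]],1),"xy",np.round([p[0]+.1-e[0][1]/2000,p[1]+.1-e[0][0]/2000],4),"rect xy",np.round([p[0]+.1-r[0][1]/2000,p[1]+.1-r[0][0]/2000],4),np.round(r[1],0),r[2])
# white mark on paddle triangulate
A=[];b=[]
for uv in((197,390),(180,406)):pass
P=[np.append([p[0]+.1-r/2000,p[1]+.1-c/2000],.0635) for c,r in((197,390),(180,406))]
C=[-np.array(k["R"]).T@np.array(k["t"]) for k in(t,s)]
d=[q-c for q,c in zip(P,C)]
l=np.linalg.lstsq(np.column_stack([d[0],-d[1]]),C[1]-C[0],rcond=None)[0]
X=[C[i]+l[i]*d[i] for i in(0,1)];print("mark",X, "in vib:",[( (x-rock)@vx,(x-rock)@vy) for x in X], rock)
from station import robot
o=robot.get_obs();R=down(80.4)
# keep rotvec in short sense
print(delta(o,rock-.0*vy+[0,0,.18],R))
E
```

```text
6946.0 ell [170.1 384.9  87.  131.2] xy [0.4952 0.0643] rect xy [0.4952 0.0645] [104.  73.] 9.727579116821289
22982.5 ell [199.6 200.4 176.6 177.9] xy [0.5875 0.0496] rect xy [0.5879 0.0491] [175. 173.] 90.0
3223.0 ell [-271.6  759.5  174.2 1566. ] xy [0.3079 0.2852] rect xy [0.6227 0.1416] [ 31. 188.] 0.0
6128.0 ell [172.7 381.7  81.3 126.1] xy [0.4968 0.063 ] rect xy [0.4961 0.0627] [97. 71.] 9.211027145385742
20997.0 ell [200.1 198.1 169.6 178.8] xy [0.5886 0.0493] rect xy [0.5891 0.0482] [169. 174.] 45.0
mark [array([0.49294248, 0.05175795, 0.08051606]), array([0.49296904, 0.05178311, 0.0805143 ])] in vib: [(np.float64(-0.0002461027138970092), np.float64(-0.012760864947267784)), (np.float64(-0.0002241154997888196), np.float64(-0.012731626134669478))] [0.495316 0.064298 0.      ]
(array([-0.4471, -0.4756,  0.0514]), array([-2.3000e-03,  4.0000e-04, -2.5353e+00]))
```

>>> play_rows(plan=[[[0, -0.447, -0.476, 0.051, -0.002, 0, -2.535], [0, -0.447, -0.476, 0.051, -0.002, 0, -2.535], [0, -0.447, -0.476, 0.051, -0.002, 0, -2.535], [0, -0.447, -0.476, 0.051, -0.002, 0, -2.535], [0, -0.447, -0.476, 0.051, -0.002, 0, -2.535], [0, -0.447, -0.476, 0.051, -0.002, 0, -2.535], [0, -0.447, -0.476, 0.051, -0.002, 0, -2.535], [0, -0.447, -0.476, 0.051, -0.002, 0, -2.535], [0, -0.447, -0.476, 0.051, -0.002, 0, -2.535], [0, -0.447, -0.476, 0.051, -0.002, 0, -2.535], [0, -0.447, -0.476, 0.051, -0.002, 0, -2.535], [0, -0.447, -0.476, 0.051, -0.002, 0, -2.535], [0, -0.447, -0.476, 0.051, -0.002, 0, -2.535], [0, -0.447, -0.476, 0.051, -0.002, 0, -2.535], [0, -0.447, -0.476, 0.051, -0.002, 0, -2.535], [0, -0.447, -0.476, 0.051, -0.002, 0, -2.535], [0, -0.447, -0.476, 0.051, -0.002, 0, -2.535], [0, -0.447, -0.476, 0.051, -0.002, 0, -2.535], [0, -0.447, -0.476, 0.051, -0.002, 0, -2.535], [0, -0.447, -0.476, 0.051, -0.002, 0, -2.535]]], force=20)

```text
time: 1.77
ee_pos: [0.4953, 0.0649, 0.1799]
tcp_rot: [-179.9, 0.0, 78.8]
contact_force: [0.5, -0.2, -0.2]
grip_width: 0.0001
```

```bash
sed -i 's/ax=np.array(\[.588,.0486,0\])/ax=np.array([.588,.0490,0])/' h.py; python3 - <<'E'
from h import *
from station import robot
c=robot.read_camera("scene");pickle.dump(c,open("s1.pkl","wb"));c2=robot.read_camera("top")
def crop(f,x,y,w,h,k):return cv2.resize(f[y:y+h,x:x+w],None,fx=k,fy=k,interpolation=cv2.INTER_CUBIC)
cv2.imwrite("pics/s1.png",np.hstack([crop(c["frame"],200,100,130,190,3),crop(c2["frame"],280,120,130,190,3)]))
o=robot.get_obs();R=tilt(20)
x=R.as_matrix()[:,0]
print(rock)
for z in(.10,.085,.075,.065): print(z,delta(o,rock-.014*vy+.0145*x+[0,0,z],R))
E
```

```text
[0.495316 0.064698 0.      ]
0.1 (array([-0.0002,  0.0001,  0.0751]), array([ 0.0046,  0.3491, -0.0332]))
0.085 (array([-0.0002,  0.0001,  0.0901]), array([ 0.0046,  0.3491, -0.0332]))
0.075 (array([-2.000e-04,  1.000e-04,  1.001e-01]), array([ 0.0046,  0.3491, -0.0332]))
0.065 (array([-2.000e-04,  1.000e-04,  1.101e-01]), array([ 0.0046,  0.3491, -0.0332]))
```

View pics/s1.png

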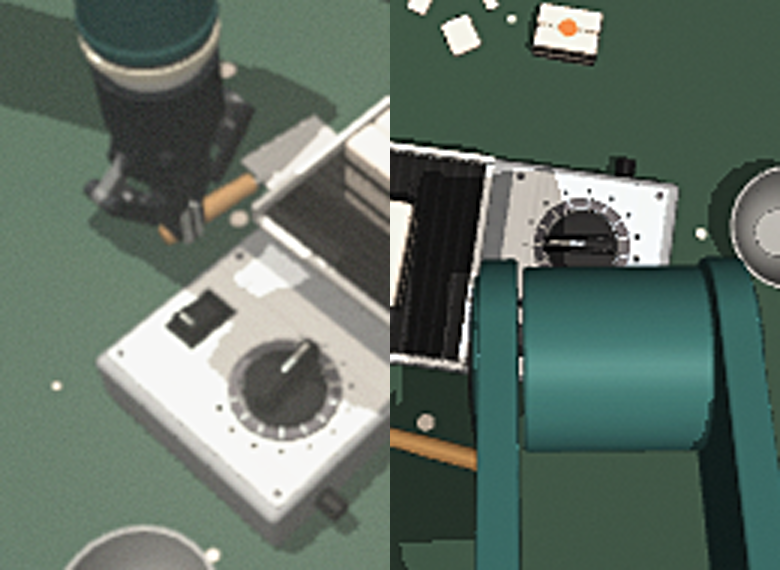

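>>> play_rows(plan=[[[0, 0, 0, 0.03, 0.005, 0.12, -0.033], [0, 0, 0, 0.055, 0.005, 0.24, -0.033], [0, 0, 0, 0.075, 0.005, 0.349, -0.033], [0, 0, 0, 0.08, 0.005, 0.349, -0.033], [0, 0, 0, 0.083, 0.005, 0.349, -0.033], [0, 0, 0, 0.085, 0.005, 0.349, -0.033], [0, 0, 0, 0.085, 0.005, 0.349, -0.033]]])

```text
time: 2.45
ee_pos: [0.4954, 0.0647, 0.0952]
tcp_rot: [-179.9, -19.9, 80.3]
contact_force: [-0.3, 0.5, -0.3]
grip_width: -0.0002
```

```bash
python3 - <<'E'
from h import *
from station import robot
c=robot.read_camera("scene")
def crop(f,x,y,w,h,k):return cv2.resize(f[y:y+h,x:x+w],None,fx=k,fy=k,interpolation=cv2.INTER_CUBIC)
cv2.imwrite("pics/s2.png",crop(c["frame"],220,130,130,100,6))
t=pickle.load(open("top0.pkl","rb"))
for uv in((287.4,186),(283,221)):
  q=np.append(onplane(t,uv,.164),0)-ax;print(q@vx,q@vy)
o=robot.get_obs();print(o["ee_pos"],o["tcp_rot"],o["contact_force"],o["torque"])
E
```

```text
0.009113139629927899 0.1466172042559398
-0.07783656647558906 0.14389801791703077
[0.49574593 0.06496354 0.09561759] [179.98766522 -19.94409612  80.37445925] [-0.26469981 -1.04332896 -0.12823049] [-0.1790975   0.01740312  0.01598529]
```

View pics/s2.png

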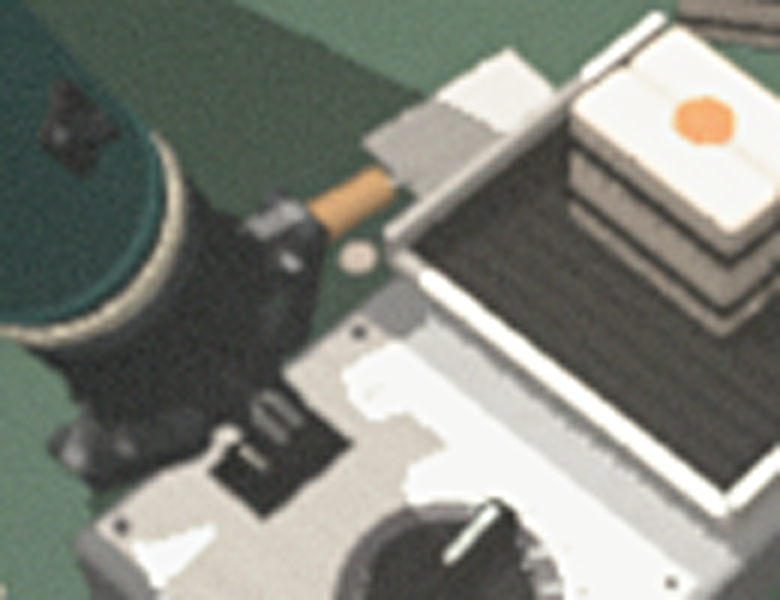

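```bash
python3 - <<'E'
from h import *
from station import robot
c=robot.read_camera("scene")
o=robot.get_obs();R=Ro.from_euler("xyz",o["tcp_rot"],degrees=True)
im=cv2.resize(c["frame"][150:230,235:315],None,fx=7,fy=7,interpolation=cv2.INTER_CUBIC)
def pr(X):
    p=c["intrinsics"]@(c["R"]@X+c["t"]);return ((p[:2]/p[2]-[235,150])*7+3).astype(int)
for dx,dy,dz,col in((0,0,0,(0,0,255)),(-.0145,0,0,(0,255,0)),(.0145,0,0,(255,0,0)),(-.008,0,0,(0,255,255)),(0,.011,0,(255,0,255)),(0,-.011,0,(255,255,0)),(0,.011,-.03,(255,0,255)),):
    q=pr(o["ee_pos"]+R.apply([dx,dy,dz]));print(q);cv2.circle(im,tuple(map(int,q)),3,col,-1)
q=pr(rock-.014*vy+[0,0,.075]);cv2.drawMarker(im,tuple(map(int,q)),(0,128,255),0,14)
cv2.imwrite("pics/s3.png",im)
E
```

```text
[216 344]
[187 378]
[245 311]
[200 363]
[239 364]
[194 325]
[207 334]
```

View pics/s3.png

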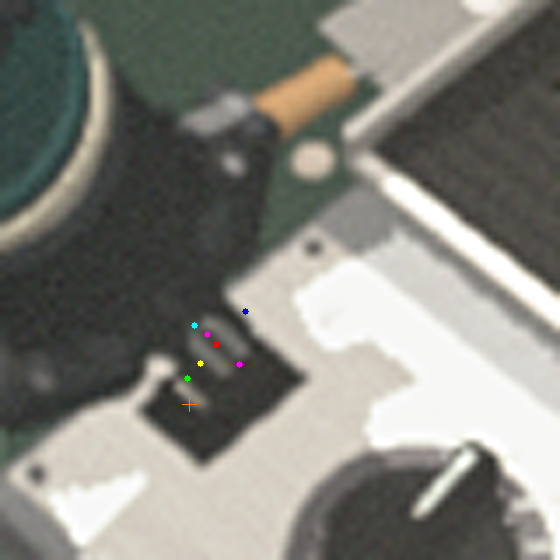

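>>> play_rows(plan=[[[0, -0.0056, 0, -0.002, 0, 0, 0], [0, -0.0073, 0, 0.0027, 0, 0, 0], [0, -0.009, 0, 0.0074, 0, 0, 0], [0, -0.009, 0, 0.0074, 0, 0, 0]]])

```text
time: 2.88
ee_pos: [0.4945, 0.0595, 0.0853]
tcp_rot: [180.0, -19.9, 80.4]
contact_force: [0.4, 0.2, -0.2]
grip_width: -0.0003
```

>>> play_rows(plan=[[[0, -0.0007, 0, 0.0019, 0, 0, 0], [0, -0.0014, 0, 0.0038, 0, 0, 0], [0, -0.0014, 0, 0.0038, 0, 0, 0]]])

```text
time: 3.13
ee_pos: [0.4944, 0.0596, 0.0808]
tcp_rot: [-180.0, -19.9, 80.4]
contact_force: [-0.8, 0.4, 0.1]
grip_width: 0.0001
```

>>> play_rows(plan=[[[0, -0.0007, 0, 0.0019, 0, 0, 0], [0, -0.0007, 0, 0.0019, 0, 0, 0]]])

```text
time: 3.3
ee_pos: [0.4945, 0.0594, 0.0787]
tcp_rot: [180.0, -19.9, 80.4]
contact_force: [-1.0, -0.2, -0.8]
grip_width: -0.0
```

>>> play_rows(plan=[[[0, -0.0007, 0, 0.0019, 0, 0, 0], [0, -0.0007, 0, 0.0019, 0, 0, 0]]])

```text
time: 3.47
ee_pos: [0.4944, 0.0594, 0.0764]
tcp_rot: [-180.0, -19.9, 80.4]
contact_force: [-0.6, -0.1, -0.5]
grip_width: -0.0002
```

>>> play_rows(plan=[[[0, -0.0007, 0, 0.0019, 0, 0, 0], [0, -0.0007, 0, 0.0019, 0, 0, 0]]])

```text
time: 3.63
ee_pos: [0.4946, 0.0595, 0.0754]
tcp_rot: [180.0, -20.0, 80.4]
contact_force: [-4.7, -3.3, 15.6]
grip_width: -0.0
```

>>> play_rows(plan=[[[0, -0.0005, 0, 0.0014, 0, 0, 0], [0, -0.0005, 0, 0.0014, 0, 0, 0]]])

```text
time: 3.8
ee_pos: [0.4946, 0.0595, 0.0753]
tcp_rot: [180.0, -20.0, 80.5]
contact_force: [-5.2, -4.2, 20.6]
grip_width: 0.0002
```

>>> play_rows(plan=[[[0, 0, 0, -0.006, 0, 0, 0], [0, 0, 0, -0.02, 0, 0, 0], [0, -0.02, 0, -0.05, 0, 0, 0], [0, -0.03, 0, -0.07, 0, 0, 0], [0, -0.03, 0, -0.07, 0, 0, 0]]])

```text
time: 4.22
ee_pos: [0.4881, 0.005, 0.1331]
tcp_rot: [179.6, -19.9, 80.5]
contact_force: [0.0, 0.1, -0.2]
grip_width: 0.0002
```

```bash
python3 - <<'E'
from h import *
from station import robot
c=robot.read_camera("scene");d=pickle.load(open("scene0.pkl","rb"))
f=lambda c:cv2.resize(c["frame"][185:245,235:305],None,fx=5.5,fy=5.5,interpolation=cv2.INTER_CUBIC)
cv2.imwrite("pics/s4.png",np.hstack([f(d),f(c)]))
E
```

```text
(no output)
```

View pics/s4.png

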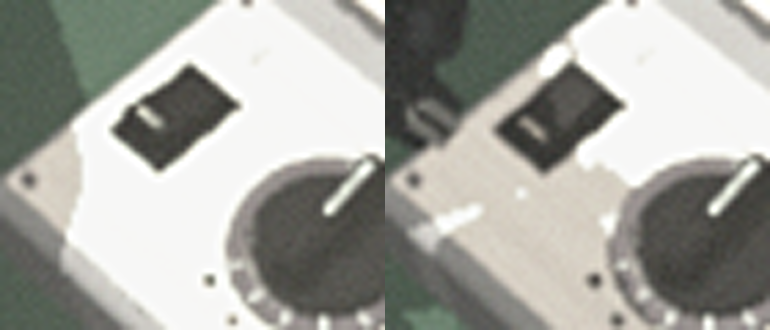

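The rocker has flipped: its white mark dropped from row 115 to row 127 in the crop, the left end is now raised, and the dial hasn't moved. Next is the dial.

```bash
cat >> h.py <<'E'
TH0=86.4
def fing(phi,gap,z,r=.023,half=.011):
    a=np.radians(TH0-phi);n=np.array([np.cos(a),np.sin(a),0]);l=np.array([-np.sin(a),np.cos(a),0])
    return ax+r*n+(.0065+half+gap)*l+[0,0,z], down(TH0-phi)
E
python3 - <<'E'
from h import *
from station import robot
o=robot.get_obs()
print(fing(0,.010,.135)[0],delta(o,*fing(0,.010,.135)))
E
```

```text
[0.56199845 0.07368135 0.135     ] (array([0.075 , 0.0622, 0.0243]), array([ 0.0227, -0.3483, -0.1039]))
```

>>> play_rows(plan=[[[0, 0.02, 0.016, 0.005, 0.007, -0.11, -0.03], [0, 0.04, 0.032, 0.012, 0.014, -0.22, -0.06], [0, 0.06, 0.048, 0.019, 0.02, -0.33, -0.09], [0, 0.075, 0.0622, 0.0243, 0.023, -0.348, -0.104], [0, 0.075, 0.0622, 0.0243, 0.023, -0.348, -0.104], [0, 0.075, 0.0622, 0.0243, 0.023, -0.348, -0.104]]])

```text
time: 4.77
ee_pos: [0.5615, 0.0764, 0.1336]
tcp_rot: [-179.9, -0.1, 86.6]
contact_force: [0.1, 0.6, -0.9]
grip_width: 0.0001
```

```bash
python3 - <<'E'
from h import *
from station import robot
o=robot.get_obs();print(o["contact_force"],o["torque"])
for z in(.1,.082):print(delta(o,*fing(0,.010,z)))
E
```

```text
[ 0.1059843   0.55143483 -0.86400168] [ 0.05915726  0.02841042 -0.04892092]
(array([-0.0027,  0.0007,  0.0336]), array([-0.0021, -0.001 ,  0.0044]))
(array([-0.0027,  0.0007,  0.0516]), array([-0.0021, -0.001 ,  0.0044]))
```

>>> play_rows(plan=[[[0, -0.0027, 0.0007, 0.0, -0.002, -0.001, 0.004], [0, -0.0027, 0.0007, 0.02, -0.002, -0.001, 0.004], [0, -0.0027, 0.0007, 0.035, -0.002, -0.001, 0.004], [0, -0.0027, 0.0007, 0.045, -0.002, -0.001, 0.004], [0, -0.0027, 0.0007, 0.0515, -0.002, -0.001, 0.004], [0, -0.0027, 0.0007, 0.0515, -0.002, -0.001, 0.004]]])

```text
time: 5.27
ee_pos: [0.5601, 0.0729, 0.0805]
tcp_rot: [-179.8, -0.0, 86.3]
contact_force: [0.0, 0.2, -0.3]
grip_width: -0.0
```

```bash
cat > look.py <<'E'
from h import *
from station import robot
n=sys.argv[1]
c=robot.read_camera("scene");d=robot.read_camera("top")
f=lambda c,x,y:cv2.resize(c["frame"][y:y+75,x:x+75],None,fx=5.3,fy=5.3,interpolation=cv2.INTER_CUBIC)
cv2.imwrite(f"pics/{n}.png",np.hstack([f(c,260,185),f(d,305,160)]))
o=robot.get_obs();print(o["time"],np.round(o["ee_pos"],4),np.round(o["contact_force"],2),np.round(o["torque"],3))
E
python3 look.py d0
```

```text
5.3667 [0.5617 0.0732 0.0821] [ 0.49 -0.46  0.24] [ 0.014 -0.048  0.02 ]
```

View pics/d0.png

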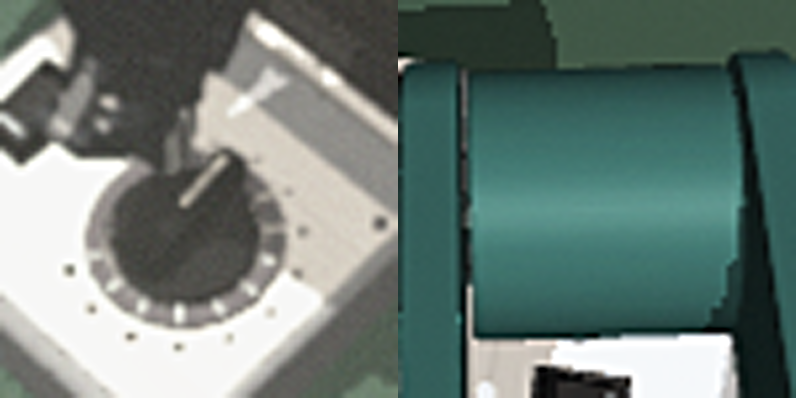

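```bash
cat > pl.py <<'E'
from h import *
from station import robot
# args: phi,gap_mm ...
o=robot.get_obs()
for a in sys.argv[1:]:
    ph,g=map(float,a.split(","))
    t,r=delta(o,*fing(ph,g/1000,.080));print(a,list(map(float,t)),list(map(float,r)))
E
python3 pl.py 0,6 0,3 0,1 0,0
```

```text
0,6 [0.0005, 0.0042, 0.0021] [-0.0006, -0.0002, -0.0006]
0,3 [0.0005, 0.0072, 0.0021] [-0.0006, -0.0002, -0.0006]
0,1 [0.0005, 0.0092, 0.0021] [-0.0006, -0.0002, -0.0006]
0,0 [0.0005, 0.0102, 0.0021] [-0.0006, -0.0002, -0.0006]
```

>>> play_rows(plan=[[[0, 0.0005, 0.0022, 0.002, 0, 0, 0], [0, 0.0005, 0.0042, 0.002, 0, 0, 0], [0, 0.0005, 0.0057, 0.002, 0, 0, 0], [0, 0.0005, 0.0072, 0.002, 0, 0, 0], [0, 0.0005, 0.0082, 0.002, 0, 0, 0], [0, 0.0005, 0.0092, 0.002, 0, 0, 0], [0, 0.0005, 0.0092, 0.002, 0, 0, 0]]])

```text
time: 5.95
ee_pos: [0.5701, 0.0733, 0.08]
tcp_rot: [-179.9, -0.0, 86.4]
contact_force: [-3.6, -0.2, 2.3]
grip_width: 0.0
```

```bash
python3 look.py d1;python3 pl.py 0,0 1,0 2,0 4,0 6,0 8,0 10,0
```

```text
6.05 [0.5702 0.0732 0.08  ] [-2.04  0.71  2.78] [ 0.055  0.554 -0.038]
0,0 [-0.0001, 0.0018, 0.0] [-0.0019, -0.0002, -0.0006]
1,0 [0.0002, 0.0022, 0.0] [-0.0019, -0.0002, 0.0168]
2,0 [0.0005, 0.0026, 0.0] [-0.0019, -0.0001, 0.0343]
4,0 [0.0011, 0.0034, 0.0] [-0.0019, -0.0001, 0.0692]
6,0 [0.0016, 0.0043, 0.0] [-0.0019, -0.0001, 0.1041]
8,0 [0.0022, 0.0052, 0.0] [-0.0019, -0.0, 0.139]
10,0 [0.0026, 0.006, 0.0] [-0.0019, -0.0, 0.1739]
```

View pics/d1.png

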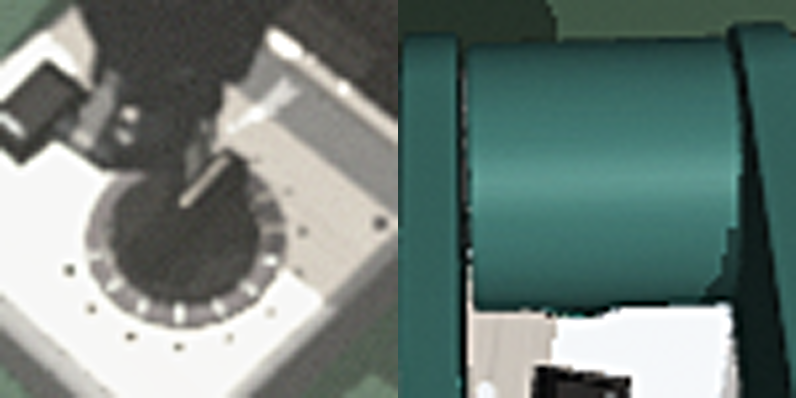

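```bash
sed -i 's/\.080))/.082))/' pl.py; python3 pl.py 0,1.5 3,1.5 6,1.5 8,1.5 10,1.5 12,1.5
```

```text
0,1.5 [-0.0001, 0.0003, -0.002] [-0.0019, -0.0002, -0.0006]
3,1.5 [0.0009, 0.0015, -0.002] [-0.0019, -0.0001, 0.0517]
6,1.5 [0.0018, 0.0028, -0.002] [-0.0019, -0.0001, 0.1041]
8,1.5 [0.0024, 0.0037, -0.002] [-0.0019, -0.0, 0.139]
10,1.5 [0.0029, 0.0046, -0.002] [-0.0019, -0.0, 0.1739]
12,1.5 [0.0034, 0.0055, -0.002] [-0.0019, 0.0, 0.2088]
```

>>> play_rows(plan=[[[0, 0, 0.0003, -0.002, 0, 0, 0], [0, 0.0005, 0.0009, -0.002, 0, 0, 0.026], [0, 0.0009, 0.0015, -0.002, 0, 0, 0.052], [0, 0.0014, 0.0022, -0.002, 0, 0, 0.078], [0, 0.0018, 0.0028, -0.002, 0, 0, 0.104], [0, 0.0018, 0.0028, -0.002, 0, 0, 0.104]]])

```text
time: 6.55
ee_pos: [0.5728, 0.0749, 0.0819]
tcp_rot: [-179.9, 0.0, 80.4]
contact_force: [-1.7, -0.2, -0.0]
grip_width: -0.0
```

```bash
python3 pl.py 6,1.5 8,1.5 10,1.5 12,1.5 14,1.5
```

```text
6,1.5 [0.0, 0.0003, -0.0001] [-0.0026, 0.0002, -0.0007]
8,1.5 [0.0007, 0.0011, -0.0001] [-0.0026, 0.0003, 0.0342]
10,1.5 [0.0013, 0.002, -0.0001] [-0.0026, 0.0003, 0.0692]
12,1.5 [0.0019, 0.0028, -0.0001] [-0.0026, 0.0004, 0.1041]
14,1.5 [0.0025, 0.0037, -0.0001] [-0.0026, 0.0004, 0.139]
```

>>> play_rows(plan=[[[0, 0.0007, 0.0011, 0, 0, 0, 0.034], [0, 0.001, 0.0016, 0, 0, 0, 0.052], [0, 0.0013, 0.002, 0, 0, 0, 0.069], [0, 0.0013, 0.002, 0, 0, 0, 0.069]]])

```text
time: 6.88
ee_pos: [0.5755, 0.0758, 0.0819]
tcp_rot: [-179.9, 0.0, 76.4]
contact_force: [-0.7, 0.5, -0.8]
grip_width: -0.0002
```

```bash
python3 pl.py  12,1.5 14,1.5; python3 look.py d2
```

```text
12,1.5 [0.0005, 0.0003, -0.0001] [-0.0016, 0.0002, 0.0347]
14,1.5 [0.0011, 0.0011, -0.0001] [-0.0016, 0.0002, 0.0696]
6.9833 [0.5758 0.0758 0.082 ] [-0.29  0.41  0.35] [ 0.036  0.011 -0.025]
```

View pics/d2.png

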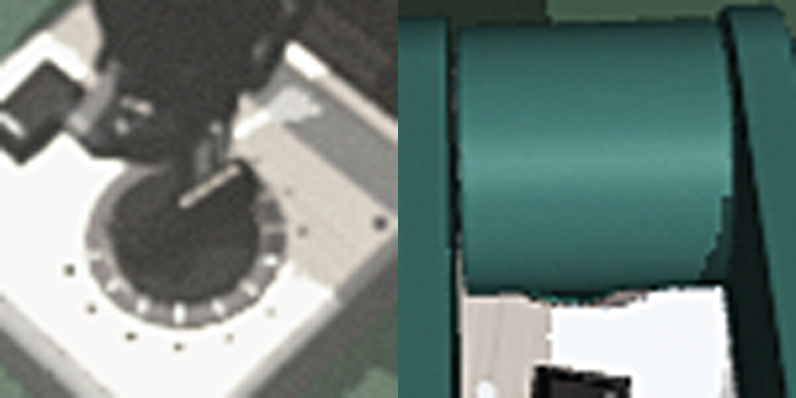

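```bash
cat > ang.py <<'E'
from h import *
def ang(c):
    s=4000
    a=rect(c,.0945,ax[0]-.04,ax[1]-.04,ax[0]+.04,ax[1]+.04,s)
    g=cv2.cvtColor(a,cv2.COLOR_BGR2GRAY).astype(float)
    yy,xx=np.mgrid[:a.shape[0],:a.shape[1]];x=.04-yy/s;y=.04-xx/s;r=np.hypot(x,y)
    m=((r>.002)&(r<.033)&(g>120)).astype(np.uint8)
    k,L,st,ce=cv2.connectedComponentsWithStats(m)
    out=[]
    for i in range(1,k):
        if st[i,4]>400:
            q=L==i;P=np.column_stack([x[q],y[q]]).astype(np.float32)
            v=cv2.fitLine(P,cv2.DIST_L2,0,.01,.01).ravel();mm=P.mean(0)
            if v[:2]@mm<0:v=-v
            sv=np.linalg.svd(P-P.mean(0),compute_uv=False)
            out.append((st[i,4],round(float(np.degrees(np.arctan2(v[1],v[0]))),1),np.round(mm*1e3,1),round(float(sv[0]/sv[1]),1)))
    return out
if __name__=="__main__":
    if len(sys.argv)>1:
        for n in sys.argv[1:]:print(n,ang(pickle.load(open(n,"rb"))))
    else:
        from station import robot
        c=robot.read_camera("scene");print(ang(c));o=robot.get_obs();print(o["time"],np.round(o["contact_force"],1),np.round(o["torque"],3))
E
python3 ang.py scene0.pkl s1.pkl;python3 ang.py
```

```text
scene0.pkl [(np.int32(753), 126.8, array([24. , 19.4], dtype=float32), 2.8), (np.int32(13066), 53.7, array([-15.6,  12.1], dtype=float32), 1.9)]
s1.pkl [(np.int32(2503), 87.2, array([-0.4, 14.8], dtype=float32), 5.3), (np.int32(5466), 68.8, array([-22. ,  10.4], dtype=float32), 3.3)]
[(np.int32(2210), 72.1, array([ 3.6, 15.4], dtype=float32), 5.6), (np.int32(3128), -86.7, array([-27.4,  -5.5], dtype=float32), 2.9)]
7.0333 [0.3 0.4 0.4] [0.004 0.033 0.061]
```

```bash
python3 ang.py;python3 ang.py; python3 - <<'E'
from h import *
from station import robot
c=robot.read_camera("scene");d=pickle.load(open("s1.pkl","rb"))
im=[cv2.resize(rect(k,.0945,ax[0]-.05,ax[1]-.05,ax[0]+.05,ax[1]+.05,4000),None,fx=.95,fy=.95) for k in(d,c)]
cv2.imwrite("pics/r3.png",np.hstack(im))
E
```

```text
[(np.int32(2340), 69.4, array([ 4.2, 15.5], dtype=float32), 5.8), (np.int32(3130), -87.2, array([-27.4,  -5.4], dtype=float32), 2.9)]
7.0833 [0.5 0.2 0.8] [ 0.027 -0.025  0.012]
[(np.int32(2354), 61.9, array([ 5.7, 14.7], dtype=float32), 5.8), (np.int32(424), -1.0, array([ 3.8, 31.2], dtype=float32), 2.8), (np.int32(3217), -85.5, array([-27.3,  -5.7], dtype=float32), 3.0)]
7.1333 [-0.2 -0.5  0.1] [0.009 0.023 0.013]
```

View pics/r3.png

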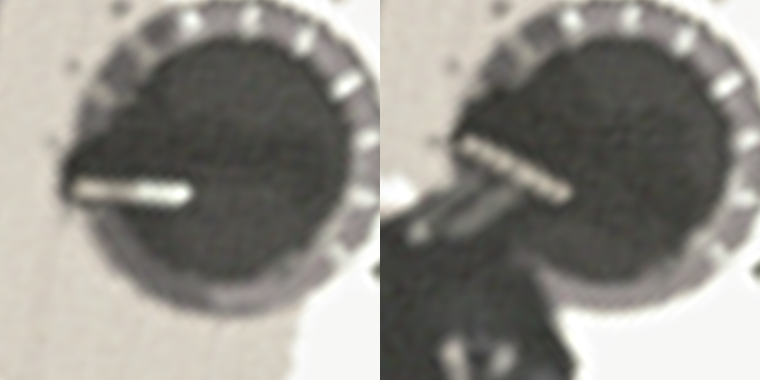

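```bash
python3 ang.py;python3 pl.py 14,1.5 18,1.5 22,1.5 24,1.5 27,1.5 30,1.5 32,1.5 34,1.5
```

```text
[(np.int32(2336), 61.6, array([ 5.7, 14.6], dtype=float32), 5.8), (np.int32(3187), -86.1, array([-27.4,  -5.5], dtype=float32), 2.9)]
7.2333 [ 0.5  0.5 -0.8] [ 0.015  0.    -0.083]
14,1.5 [0.0012, 0.0011, 0.0001] [-0.0015, 0.0003, 0.0702]
18,1.5 [0.0023, 0.0028, 0.0001] [-0.0015, 0.0003, 0.14]
22,1.5 [0.0034, 0.0046, 0.0001] [-0.0015, 0.0004, 0.2098]
24,1.5 [0.0038, 0.0056, 0.0001] [-0.0015, 0.0004, 0.2447]
27,1.5 [0.0045, 0.007, 0.0001] [-0.0015, 0.0004, 0.2971]
30,1.5 [0.005, 0.0085, 0.0001] [-0.0015, 0.0005, 0.3494]
32,1.5 [0.0054, 0.0094, 0.0001] [-0.0015, 0.0005, 0.3843]
34,1.5 [0.0057, 0.0104, 0.0001] [-0.0015, 0.0005, 0.4192]
```

>>> play_rows(plan=[[[0, 0.0012, 0.0011, 0, 0, 0, 0.07], [0, 0.0023, 0.0028, 0, 0, 0, 0.14], [0, 0.0034, 0.0046, 0, 0, 0, 0.21], [0, 0.0038, 0.0056, 0, 0, 0, 0.245], [0, 0.0042, 0.0063, 0, 0, 0, 0.271], [0, 0.0045, 0.007, 0, 0, 0, 0.297], [0, 0.0048, 0.0078, 0, 0, 0, 0.323], [0, 0.005, 0.0085, 0, 0, 0, 0.349], [0, 0.0054, 0.0094, 0, 0, 0, 0.384], [0, 0.0054, 0.0094, 0, 0, 0, 0.384]]])

```text
time: 8.07
ee_pos: [0.5853, 0.0788, 0.0819]
tcp_rot: [-179.9, 0.1, 54.4]
contact_force: [-1.9, -0.2, -0.3]
grip_width: -0.0
```

```bash
python3 ang.py;python3 ang.py;python3 pl.py 32,1.5 33,1.5 34,1.5 35,1.5 36,1.5
```

```text
[(np.int32(2363), 54.1, array([ 7.1, 12.8], dtype=float32), 5.3), (np.int32(402), 125.1, array([ 0.4, 25.5], dtype=float32), 5.4), (np.int32(5046), -98.1, array([-26.2,   0.7], dtype=float32), 2.8)]
8.1167 [-1.8 -0.4 -1.2] [0.02  0.328 0.002]
[(np.int32(2293), 53.5, array([ 7.3, 12.9], dtype=float32), 5.7), (np.int32(463), 123.7, array([ 0.3, 25.6], dtype=float32), 6.1), (np.int32(5137), -95.4, array([-26. ,   0.1], dtype=float32), 2.7)]
8.1667 [-2.1  0.8 -0.6] [ 0.02   0.348 -0.062]
32,1.5 [0.0003, 0.0005, -0.0001] [-0.0021, 0.0013, 0.0015]
33,1.5 [0.0006, 0.0009, -0.0001] [-0.0021, 0.0013, 0.0189]
34,1.5 [0.0009, 0.0013, -0.0001] [-0.002, 0.0013, 0.0364]
35,1.5 [0.0012, 0.0017, -0.0001] [-0.002, 0.0013, 0.0538]
36,1.5 [0.0015, 0.0021, -0.0001] [-0.002, 0.0014, 0.0713]
```

Angle is at about 33° and the force is still holding. I'll push slowly to 35°.

>>> play_rows(plan=[[[0, 0.0006, 0.0009, 0, 0, 0, 0.019], [0, 0.0009, 0.0013, 0, 0, 0, 0.036], [0, 0.0012, 0.0017, 0, 0, 0, 0.054], [0, 0.0012, 0.0017, 0, 0, 0, 0.054], [0, 0.0012, 0.0017, 0, 0, 0, 0.054]]])

```text
time: 8.58
ee_pos: [0.5885, 0.0787, 0.0821]
tcp_rot: [-180.0, 0.0, 51.4]
contact_force: [-0.5, 0.0, -0.9]
grip_width: -0.0
```

```bash
python3 ang.py;python3 ang.py;python3 pl.py 35,1.5 36,1.5 37,1.5
```

```text
[(np.int32(2209), 37.2, array([10.1, 10.2], dtype=float32), 5.5), (np.int32(555), 125.6, array([ 3.5, 24.7], dtype=float32), 6.8), (np.int32(4994), -97.7, array([-26.3,   0.5], dtype=float32), 2.8)]
8.6333 [-0.4  0.1  0.2] [ 0.013 -0.014  0.018]
[(np.int32(2210), 37.1, array([10. , 10.2], dtype=float32), 5.5), (np.int32(589), 125.6, array([ 3.5, 24.7], dtype=float32), 6.4), (np.int32(5023), -97.3, array([-26.2,   0.4], dtype=float32), 2.8)]
8.6833 [ 0.4  0.6 -0.4] [-0.006  0.05   0.029]
35,1.5 [-0.0004, -0.0006, 0.0001] [-0.001, 0.0006, 0.0]
36,1.5 [-0.0001, -0.0002, 0.0001] [-0.001, 0.0006, 0.0175]
37,1.5 [0.0002, 0.0002, 0.0001] [-0.0009, 0.0006, 0.0349]
```

Click 2 is done: 37.1°, 50° from the start. Now click 3.

```bash
python3 pl.py 39,1.5 43,1.5 46,1.5 48,1.5 51,1.5 54,1.5 56,1.5
```

```text
39,1.5 [0.0009, 0.001, 0.0001] [-0.0009, 0.0006, 0.0698]
43,1.5 [0.002, 0.0028, 0.0001] [-0.0009, 0.0007, 0.1396]
46,1.5 [0.0028, 0.0041, 0.0001] [-0.0009, 0.0007, 0.192]
48,1.5 [0.0033, 0.005, 0.0001] [-0.0009, 0.0007, 0.2269]
51,1.5 [0.0039, 0.0064, 0.0001] [-0.0009, 0.0007, 0.2793]
54,1.5 [0.0045, 0.0079, 0.0001] [-0.0008, 0.0008, 0.3316]
56,1.5 [0.0049, 0.0089, 0.0001] [-0.0008, 0.0008, 0.3665]
```

>>> play_rows(plan=[[[0, 0.0009, 0.001, 0, 0, 0, 0.07], [0, 0.002, 0.0028, 0, 0, 0, 0.14], [0, 0.0028, 0.0041, 0, 0, 0, 0.192], [0, 0.0033, 0.005, 0, 0, 0, 0.227], [0, 0.0036, 0.0057, 0, 0, 0, 0.253], [0, 0.0039, 0.0064, 0, 0, 0, 0.279], [0, 0.0042, 0.0072, 0, 0, 0, 0.305], [0, 0.0045, 0.0079, 0, 0, 0, 0.332], [0, 0.0049, 0.0089, 0, 0, 0, 0.366], [0, 0.0049, 0.0089, 0, 0, 0, 0.366]]])

```text
time: 9.52
ee_pos: [0.5981, 0.0772, 0.0821]
tcp_rot: [-179.9, 0.1, 30.4]
contact_force: [-0.9, 0.7, 0.5]
grip_width: 0.0
```

```bash
python3 ang.py;python3 ang.py;python3 pl.py 56,1.5 57,1.5 58,1.5 59,1.5 60,1.5
```

```text
[(np.int32(3073), 28.5, array([11.3,  8.6], dtype=float32), 4.4), (np.int32(432), 132.8, array([16.6, 25.8], dtype=float32), 5.0), (np.int32(537), 123.8, array([ 6.6, 24.8], dtype=float32), 4.1), (np.int32(5676), -97.4, array([-25.9,   2.5], dtype=float32), 3.0)]
9.5667 [-1.1  0.5  1.9] [0.058 0.134 0.01 ]
[(np.int32(3022), 28.0, array([11. ,  8.4], dtype=float32), 4.3), (np.int32(442), 134.4, array([17.5, 25.1], dtype=float32), 5.2), (np.int32(418), 121.3, array([ 6.9, 24.7], dtype=float32), 4.5), (np.int32(5590), -97.3, array([-26. ,   2.4], dtype=float32), 3.1)]
9.6167 [-1.2 -0.1  0.6] [0.097 0.208 0.028]
56,1.5 [0.0001, 0.0001, 0.0001] [-0.0008, 0.001, 0.0016]
57,1.5 [0.0004, 0.0005, 0.0001] [-0.0008, 0.001, 0.0191]
58,1.5 [0.0007, 0.0009, 0.0001] [-0.0008, 0.001, 0.0365]
59,1.5 [0.001, 0.0013, 0.0001] [-0.0008, 0.001, 0.054]
60,1.5 [0.0013, 0.0017, 0.0001] [-0.0007, 0.001, 0.0714]
```

>>> play_rows(plan=[[[0, 0.0004, 0.0005, 0, 0, 0, 0.019], [0, 0.0007, 0.0009, 0, 0, 0, 0.036], [0, 0.001, 0.0013, 0, 0, 0, 0.054], [0, 0.001, 0.0013, 0, 0, 0, 0.054], [0, 0.001, 0.0013, 0, 0, 0, 0.054]]])

```text
time: 10.03
ee_pos: [0.6, 0.0763, 0.0821]
tcp_rot: [-180.0, 0.0, 27.4]
contact_force: [-0.0, 0.0, -0.7]
grip_width: -0.0004
```

```bash
python3 ang.py;python3 ang.py;python3 pl.py 59,1.5 60,1.5 61,1.5
```

```text
[(np.int32(3072), 24.1, array([12.1,  7.8], dtype=float32), 4.1), (np.int32(515), 128.2, array([17.8, 24.7], dtype=float32), 5.1), (np.int32(5462), -97.9, array([-26. ,   2.9], dtype=float32), 3.0)]
10.0833 [ 0.3 -0.5 -1. ] [ 0.029  0.115 -0.015]
[(np.int32(3113), 24.2, array([12.2,  7.8], dtype=float32), 4.2), (np.int32(505), 130.1, array([17.5, 25.1], dtype=float32), 5.7), (np.int32(5419), -97.9, array([-26. ,   2.9], dtype=float32), 3.0)]
10.1333 [ 0.3 -0.1 -1. ] [0.049 0.031 0.008]
59,1.5 [-0.0003, -0.0003, 0.0001] [-0.0003, 0.0005, 0.0002]
60,1.5 [0.0001, 0.0001, 0.0001] [-0.0003, 0.0005, 0.0176]
61,1.5 [0.0004, 0.0005, 0.0001] [-0.0003, 0.0005, 0.0351]
```

>>> play_rows(plan=[[[0, 0, 0, 0, 0, 0, 0], [0, 0, 0, 0, 0, 0, 0], [0, 0, 0, 0, 0, 0, 0]]])

```text
time: 10.38
ee_pos: [0.6003, 0.0762, 0.0821]
tcp_rot: [180.0, 0.0, 27.4]
contact_force: [-0.4, 0.1, -0.5]
grip_width: 0.0
```

```bash
python3 ang.py; python3 - <<'E'
from h import *
from station import robot
c=robot.read_camera("scene")
cv2.imwrite("pics/r4.png",rect(c,.0945,ax[0]-.06,ax[1]-.06,ax[0]+.06,ax[1]+.06,4500))
E
python3 pl.py 59,1.5 60,1.5 61,1.5 62,1.5
```

```text
[(np.int32(3073), 24.0, array([12.4,  7.6], dtype=float32), 4.3), (np.int32(5477), -97.5, array([-26. ,   2.8], dtype=float32), 3.0)]
10.4333 [ 0.3 -0.5  0.1] [0.047 0.022 0.009]
59,1.5 [-0.0005, -0.0005, 0.0002] [0.0001, 0.0001, 0.0003]
60,1.5 [-0.0002, -0.0001, 0.0002] [0.0001, 0.0001, 0.0178]
61,1.5 [0.0001, 0.0003, 0.0002] [0.0001, 0.0001, 0.0352]
62,1.5 [0.0005, 0.0007, 0.0002] [0.0001, 0.0001, 0.0527]
```

View pics/r4.png

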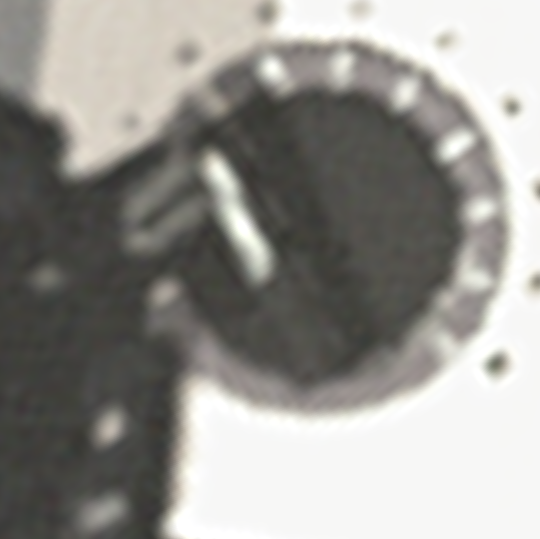

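>>> play_rows(plan=[[[0, 0.0001, 0.0003, 0, 0, 0, 0.035], [0, 0.0003, 0.0005, 0, 0, 0, 0.044], [0, 0.0003, 0.0005, 0, 0, 0, 0.044], [0, 0.0003, 0.0005, 0, 0, 0, 0.044]]])

```text
time: 10.82
ee_pos: [0.601, 0.0759, 0.0822]
tcp_rot: [180.0, -0.0, 24.9]
contact_force: [-0.5, -0.9, 0.1]
grip_width: 0.0001
```

```bash
python3 ang.py;python3 ang.py; python3 pl.py 59,1.5 60,1.5 61,1.5 62,1.5 63,1.5
```

```text
[(np.int32(3054), 23.0, array([12.3,  7.3], dtype=float32), 4.1), (np.int32(554), 130.8, array([17.6, 24.7], dtype=float32), 6.1), (np.int32(5595), -97.2, array([-25.9,   3. ], dtype=float32), 3.1)]
10.8667 [-0.5 -0.6  0.7] [0.048 0.037 0.006]
[(np.int32(3056), 23.1, array([12.3,  7.3], dtype=float32), 4.2), (np.int32(555), 130.3, array([17.6, 24.8], dtype=float32), 5.9), (np.int32(5578), -97.4, array([-25.9,   3.1], dtype=float32), 3.1)]
10.9167 [-0.4  0.5 -0.8] [ 0.038 -0.005 -0.017]
59,1.5 [-0.0009, -0.001, 0.0002] [0.0002, -0.0, -0.0431]
60,1.5 [-0.0005, -0.0006, 0.0002] [0.0002, -0.0, -0.0257]
61,1.5 [-0.0002, -0.0002, 0.0002] [0.0002, -0.0, -0.0082]
62,1.5 [0.0001, 0.0002, 0.0002] [0.0002, -0.0, 0.0092]
63,1.5 [0.0004, 0.0006, 0.0002] [0.0002, -0.0, 0.0267]
```

>>> play_rows(plan=[[[0, 0.0003, 0.0004, 0, 0, 0, 0.018], [0, 0.0004, 0.0006, 0, 0, 0, 0.027], [0, 0.0004, 0.0006, 0, 0, 0, 0.027], [0, 0.0004, 0.0006, 0, 0, 0, 0.027], [0, 0.0004, 0.0006, 0, 0, 0, 0.027]]])

```text
time: 11.33
ee_pos: [0.6015, 0.0755, 0.0822]
tcp_rot: [180.0, -0.0, 23.4]
contact_force: [0.1, -0.4, -0.5]
grip_width: -0.0001
```

```bash
python3 ang.py;python3 ang.py; python3 pl.py 63,1.5 64,1.5 65,1.5 66,1.5
```

```text
[(np.int32(3252), 13.7, array([14.1,  5.5], dtype=float32), 4.5), (np.int32(605), 127.4, array([19.1, 23.3], dtype=float32), 6.8), (np.int32(5385), -98.1, array([-25.9,   3.4], dtype=float32), 3.1)]
11.3833 [ 0.2 -0.7  0.4] [-0.002 -0.035  0.011]
[(np.int32(3260), 13.7, array([14.1,  5.5], dtype=float32), 4.5), (np.int32(620), 127.3, array([19.3, 22.9], dtype=float32), 6.7), (np.int32(5463), 83.9, array([-25.8,   3. ], dtype=float32), 3.1)]
11.4333 [0.4 0.2 0.2] [-0.029  0.025 -0.046]
63,1.5 [0.0, -0.0, 0.0002] [0.0002, -0.0, -0.0003]
64,1.5 [0.0004, 0.0004, 0.0002] [0.0002, -0.0, 0.0172]
65,1.5 [0.0007, 0.0008, 0.0002] [0.0002, -0.0001, 0.0347]
66,1.5 [0.001, 0.0012, 0.0002] [0.0002, -0.0001, 0.0521]
```

Click 3 is done: 13.7°, against 14.4° expected. Now the last click, in small steps.

```bash
python3 pl.py 66,1.5 69,1.5 72,1.5 75,1.5 78,1.5 80,1.5
```

```text
66,1.5 [0.001, 0.0012, 0.0002] [0.0002, -0.0001, 0.0521]
69,1.5 [0.0019, 0.0025, 0.0002] [0.0002, -0.0001, 0.1045]
72,1.5 [0.0027, 0.0038, 0.0002] [0.0002, -0.0001, 0.1568]
75,1.5 [0.0035, 0.0052, 0.0002] [0.0002, -0.0001, 0.2092]
78,1.5 [0.0042, 0.0066, 0.0002] [0.0002, -0.0001, 0.2615]
80,1.5 [0.0046, 0.0075, 0.0002] [0.0002, -0.0001, 0.2965]
```

>>> play_rows(plan=[[[0, 0.001, 0.0012, 0, 0, 0, 0.052], [0, 0.0019, 0.0025, 0, 0, 0, 0.104], [0, 0.0027, 0.0038, 0, 0, 0, 0.157], [0, 0.0031, 0.0045, 0, 0, 0, 0.183], [0, 0.0035, 0.0052, 0, 0, 0, 0.209], [0, 0.0039, 0.0059, 0, 0, 0, 0.235], [0, 0.0042, 0.0066, 0, 0, 0, 0.262], [0, 0.0046, 0.0075, 0, 0, 0, 0.296], [0, 0.0046, 0.0075, 0, 0, 0, 0.296]]])

```text
time: 12.18
ee_pos: [0.6084, 0.0708, 0.0821]
tcp_rot: [-180.0, 0.0, 6.4]
contact_force: [-1.5, 1.3, 0.1]
grip_width: 0.0001
```

```bash
python3 ang.py;python3 ang.py; python3 pl.py 80,1.5 81,1.5 82,1.5 83,1.5 84,1.5 85,1.5
```

```text
[(np.int32(3190), 6.7, array([14.2,  3.6], dtype=float32), 4.3), (np.int32(4846), 84.1, array([-26.5,   3.7], dtype=float32), 3.8)]
12.2333 [-0.8  0.3  0.4] [ 0.096  0.191 -0.011]
[(np.int32(3169), 6.6, array([14.2,  3.6], dtype=float32), 4.4), (np.int32(4746), 84.9, array([-26.6,   3.4], dtype=float32), 3.8)]
12.2833 [-0.2  1.9  0.7] [ 0.096  0.146 -0.038]
80,1.5 [0.0003, 0.0002, 0.0001] [0.0001, 0.0004, 0.0016]
81,1.5 [0.0006, 0.0006, 0.0001] [0.0001, 0.0004, 0.019]
82,1.5 [0.0009, 0.001, 0.0001] [0.0001, 0.0004, 0.0365]
83,1.5 [0.0013, 0.0014, 0.0001] [0.0001, 0.0004, 0.0539]
84,1.5 [0.0016, 0.0018, 0.0001] [0.0001, 0.0004, 0.0714]
85,1.5 [0.0019, 0.0022, 0.0001] [0.0001, 0.0004, 0.0888]
```

>>> play_rows(plan=[[[0, 0.0006, 0.0006, 0, 0, 0, 0.019], [0, 0.0009, 0.001, 0, 0, 0, 0.036], [0, 0.0013, 0.0014, 0, 0, 0, 0.054], [0, 0.0016, 0.0018, 0, 0, 0, 0.071], [0, 0.0016, 0.0018, 0, 0, 0, 0.071], [0, 0.0016, 0.0018, 0, 0, 0, 0.071]]])

```text
time: 12.78
ee_pos: [0.6106, 0.0687, 0.0822]
tcp_rot: [180.0, -0.0, 2.4]
contact_force: [0.1, 0.2, 1.1]
grip_width: 0.0003
```

```bash
python3 ang.py;python3 ang.py; python3 pl.py 84,1.5 85,1.5 86,1.5 87,1.5 88,1.5
```

```text
[(np.int32(3165), 1.6, array([14.3,  2.2], dtype=float32), 4.6), (np.int32(4816), 85.8, array([-26.3,   3. ], dtype=float32), 3.7)]
12.8333 [0.3 0.  0. ] [ 0.023 -0.052  0.024]
[(np.int32(3183), 1.5, array([14.4,  2.2], dtype=float32), 4.6), (np.int32(4749), 85.3, array([-26.4,   3.2], dtype=float32), 3.8)]
12.8833 [ 0.8  0.4 -0.3] [ 0.005 -0.017 -0.052]
84,1.5 [-0.0004, -0.0003, 0.0002] [0.0004, -0.0002, 0.0005]
85,1.5 [-0.0001, 0.0002, 0.0002] [0.0004, -0.0002, 0.018]
86,1.5 [0.0003, 0.0006, 0.0002] [0.0004, -0.0003, 0.0354]
87,1.5 [0.0006, 0.001, 0.0002] [0.0004, -0.0003, 0.0529]
88,1.5 [0.0009, 0.0014, 0.0002] [0.0004, -0.0003, 0.0704]
```

Near the crest (2.4°), and the force is close to zero. Nudging about 1° at a time.

>>> play_rows(plan=[[[0, 0, 0.0002, 0, 0, 0, 0.018], [0, 0.0003, 0.0006, 0, 0, 0, 0.035], [0, 0.0003, 0.0006, 0, 0, 0, 0.035], [0, 0.0003, 0.0006, 0, 0, 0, 0.035], [0, 0.0003, 0.0006, 0, 0, 0, 0.035]]])

```text
time: 13.3
ee_pos: [0.611, 0.068, 0.0823]
tcp_rot: [180.0, -0.0, 0.4]
contact_force: [0.7, 0.3, -0.0]
grip_width: 0.0001
```

```bash
python3 ang.py;python3 ang.py; python3 pl.py 86,1.5 87,1.5 88,1.5
```

```text
[(np.int32(3170), -0.8, array([14.4,  1.7], dtype=float32), 4.6), (np.int32(4715), 86.1, array([-26.5,   2.7], dtype=float32), 3.9)]
13.35 [-0.5 -0.2  0.3] [ 0.021 -0.041 -0.009]
[(np.int32(3162), -0.8, array([14.4,  1.7], dtype=float32), 4.6), (np.int32(4611), 84.3, array([-26.7,   3.2], dtype=float32), 4.0)]
13.4 [-0.6 -0.1 -0.2] [-0.028 -0.034  0.005]
86,1.5 [-0.0001, -0.0001, 0.0002] [0.0005, -0.0003, 0.0006]
87,1.5 [0.0003, 0.0003, 0.0002] [0.0005, -0.0003, 0.0181]
88,1.5 [0.0006, 0.0007, 0.0002] [0.0005, -0.0003, 0.0355]
```

>>> play_rows(plan=[[[0, 0.0003, 0.0003, 0, 0, 0, 0.018], [0, 0.0003, 0.0004, 0, 0, 0, 0.018], [0, 0.0003, 0.0004, 0, 0, 0, 0.018], [0, 0.0003, 0.0004, 0, 0, 0, 0.018], [0, 0.0003, 0.0004, 0, 0, 0, 0.018]]])

```text
time: 13.82
ee_pos: [0.6113, 0.0677, 0.0822]
tcp_rot: [180.0, -0.0, -0.6]
contact_force: [-1.1, -0.1, -0.8]
grip_width: 0.0001
```

```bash
python3 ang.py;python3 ang.py; python3 pl.py 86,1.5 87,1.5 88,1.5 89,1.5
```

```text
[(np.int32(3134), -1.8, array([14.9,  1.3], dtype=float32), 4.6), (np.int32(4586), 84.0, array([-26.6,   3.4], dtype=float32), 4.1)]
13.8667 [-0.5 -0.4 -0.7] [ 0.016 -0.071 -0.036]
[(np.int32(3123), -1.6, array([14.8,  1.3], dtype=float32), 4.6), (np.int32(4577), 84.4, array([-26.6,   3.2], dtype=float32), 4.1)]
13.9167 [ 0.2  0.4 -0.4] [ 0.054  0.    -0.061]
86,1.5 [-0.0004, -0.0005, 0.0003] [0.0005, -0.0003, -0.0173]
87,1.5 [-0.0001, -0.0001, 0.0003] [0.0005, -0.0003, 0.0001]
88,1.5 [0.0003, 0.0003, 0.0003] [0.0005, -0.0004, 0.0176]
89,1.5 [0.0006, 0.0007, 0.0003] [0.0005, -0.0004, 0.035]
```

>>> play_rows(plan=[[[0, 0.0003, 0.0003, 0, 0, 0, 0.018], [0, 0.0005, 0.0006, 0, 0, 0, 0.03], [0, 0.0005, 0.0006, 0, 0, 0, 0.03], [0, 0.0005, 0.0006, 0, 0, 0, 0.03], [0, 0.0005, 0.0006, 0, 0, 0, 0.03]]])

```text
time: 14.33
ee_pos: [0.6117, 0.0671, 0.0822]
tcp_rot: [180.0, -0.0, -2.3]
contact_force: [0.1, 0.6, 0.1]
grip_width: 0.0003
```

```bash
python3 ang.py;python3 ang.py; python3 pl.py 88,1.5 89,1.5 90,1.5 91,1.5
```

```text
[(np.int32(3120), -10.3, array([14.7, -1.1], dtype=float32), 4.7), (np.int32(4241), 85.0, array([-27. ,   2.4], dtype=float32), 4.2)]
14.3833 [ 1.2 -0.3 -0.2] [-0.011  0.001  0.008]
[(np.int32(3090), -10.2, array([14.7, -1.1], dtype=float32), 4.7), (np.int32(4259), -95.7, array([-27. ,   2.6], dtype=float32), 4.3)]
14.4333 [ 0.5 -0.5  1. ] [-0.021 -0.044  0.015]
88,1.5 [-0.0002, -0.0002, 0.0002] [0.0005, -0.0003, -0.0124]
89,1.5 [0.0001, 0.0002, 0.0002] [0.0005, -0.0003, 0.005]
90,1.5 [0.0004, 0.0006, 0.0002] [0.0004, -0.0004, 0.0225]
91,1.5 [0.0007, 0.001, 0.0002] [0.0004, -0.0004, 0.0399]
```

Click 4 is reached: -10.2°, 97° from the start against 96° expected, at rest. Backing off and lifting clear.

>>> play_rows(plan=[[[0, 0, -0.003, 0, 0, 0, 0], [0, 0, -0.007, 0, 0, 0, 0], [0, 0, -0.008, -0.01, 0, 0, 0], [0, 0, -0.008, -0.035, 0, 0, 0], [0, 0, -0.008, -0.07, 0, 0, 0], [0, 0, -0.008, -0.1, 0, 0, 0], [0, -0.03, -0.008, -0.12, 0, 0, 0], [0, -0.07, -0.008, -0.13, 0, 0, 0], [0, -0.11, 0.02, -0.14, 0, 0, 0], [0, -0.15, 0.06, -0.14, 0, 0, 0], [0, -0.17, 0.1, -0.14, 0, 0, 0], [0, -0.17, 0.14, -0.14, 0, 0, 0], [0, -0.17, 0.18, -0.14, 0, 0, 0], [0, -0.17, 0.22, -0.14, 0, 0, 0], [0, -0.17, 0.22, -0.14, 0, 0, 0], [0, -0.17, 0.22, -0.14, 0, 0, 0]]])

```text
time: 15.77
ee_pos: [0.4334, -0.1496, 0.2234]
tcp_rot: [179.8, -0.1, -2.5]
contact_force: [0.6, 0.4, -0.0]
grip_width: 0.0001
```

```bash
python3 ang.py; python3 - <<'E'
from h import *
from station import robot
c=robot.read_camera("scene");t=robot.read_camera("top");o=robot.get_obs();print(o["ee_pos"],o["contact_force"],np.abs(o["joint_velocities"]).max())
t0=pickle.load(open("top0.pkl","rb"))
f=lambda t:cv2.resize(t["frame"][150:290,210:450],None,fx=1.6,fy=1.6,interpolation=cv2.INTER_CUBIC)
g=cv2.resize(c["frame"][110:310,205:405],None,fx=1.8,fy=1.8,interpolation=cv2.INTER_CUBIC)
b=np.hstack([f(t0),f(t)]);e=np.zeros((360,b.shape[1],3),np.uint8);e[:,:360]=g
h=cv2.resize(c["frame"][185:245,235:305],(400,343),interpolation=cv2.INTER_CUBIC);e[:343,366:766]=h
cv2.imwrite("pics/end.png",np.vstack([b,e]))
d=cv2.absdiff(cv2.cvtColor(t0["frame"],6),cv2.cvtColor(t["frame"],6))
E
```

```text
[(np.int32(12439), 37.2, array([-10.7,  16.5], dtype=float32), 2.2), (np.int32(3143), -10.2, array([14.7, -1. ], dtype=float32), 4.6)]
15.8167 [ 0.6  0.1 -0.2] [-0.044  0.004 -0.004]
[ 0.43280971 -0.14510676  0.22258152] [-0.05534406 -0.15244068 -0.06155244] 1.4954876156167214
```

View pics/end.png

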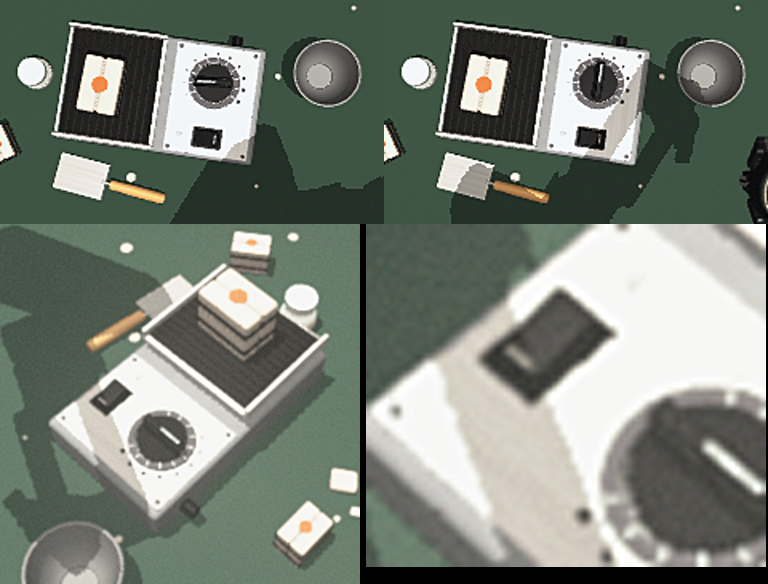

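The picture shows the rocker on, with its left end raised and its mark down. The dial nose points straight away from the operator, along the table's x axis. Mould, bowl, jar and spatula look unmoved and the arm is clear, so I'm handing in.

```bash
python3 -c "
from station import robot
print(robot.close_job())"
```

```text
the job is handed in; nothing more can be done
None
```

I pressed the rocker on with a tilted fingertip, then pushed the dial's pointer bar from its anticlockwise face through four clicks, one at a time. I stopped at each snap, then backed off, lifted clear and handed in at about 16 s of the 61 s allowed.

**Last checks:**
- **Dial:** the nose angle in the scene picture went 87.2° → 61.6° → 37.1° → 13.7° → -10.2°. That is 97.4° in total, against 96° for four clicks. It stayed at -10.2° after the fingers left, which is inside the 0.3-click (7.2°) tolerance.
- **Rocker:** the picture shows it on, with its mark down and its other end raised.
- **Other objects:** mould, bowl, jar and spatula look unmoved by eye in the before and after top views; I did not measure them.
- **Arm:** clear of everything, with contact force about zero.

**Oddities along the way:**
- **Rocker overpress:** the downward push reached about 20 N before I saw it had already snapped over.
- **Ring contact:** the fingertip showed about 2.5 N of upward force at first contact with the bar, possibly from brushing the guard ring. I raised it 2 mm and that went away.
- **Slow clicks:** the third and fourth clicks hung a few degrees past their crests until nudged on by about 1° at a time.

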